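# Mount and clamp the carriage on the bone-screw gauge

### The arm

A 6-joint arm with a two-finger parallel gripper is mounted at the origin on the work surface. World frame = base frame: x ahead of the robot, y to its left, z up, the work surface at z = 0. Lengths are in m, angles in rad, forces in N, time in s.
With the tool pointing down it reaches from about 0.35 to 0.85 m from the base axis. Payload 8.1 kg.
Tool frame: the origin (TCP) lies midway between the tips of the shut fingers; the grasp point (between the pads) lies 19 mm behind it (robot.grip_point_offset is the distance from the TCP to the grasp point, in m); z points along the fingers, y is the line along which they close (so a half turn about z gives the same grasp; the last joint's range is limited). The gripper opens to 93 mm and grips with 3 to 60 N. Pads are 15 mm wide; open, the fingers measure 128 mm over their backs; the gripper's body (75 mm by 188 mm) begins 65 mm behind the grasp point.
Start: joints at [1.115, 0.13, 1.488, -0, 1.523, -0.085], TCP at [0.217, 0.559, 0.219] pointing down, gripper open.
Joint ranges: [-2.96, 2.96], [-0.89, 2.26], [0.02, 2.5], [-1.34, 4.48], [0, 2.73], [-2.66, 2.66]. Speed limits (rad/s): [2.39, 2.39, 2.79, 3.14, 3.14, 3.14].

### API

Orientations are given as a rotation vector (axis times angle).
In Python, from plant import robot, read_camera, job gives the robot as it stands.
- The arm moves only by the shell command python3 -m inch 'ROWS' [FORCE]. ROWS is JSON, one flat list of numbers, 5 for each row, row after row: the shift along the world's x, y, z in mm, then the turn about the world's z in degrees, then the opening in per cent of the stroke, from 0 (shut) to 100 (fully open). In form: [dx, dy, dz, yaw, hand, dx, dy, dz, yaw, hand, ...]. A call has 1 to 10 rows; each row is the pose to reach, as a shift and turn from the pose commanded when the call began; what a row does not reach only later rows make up. A row lasts 1/12 s, in which the tool goes at most 41.7 mm and 7.16 degrees, less where a joint would pass 70% of its speed; a pose out of reach is approached as far as the arm can. A call with a gripper value outside its range is refused whole. The fingers move at their own pace and stop on an object; FORCE is the grip in N (left out, the last holds). Time passes only in rows, so rows that repeat a pose let the fingers close. It gives the time, the measured TCP pose, the force, the opening and the grip force at its end, in the units of the state.
- robot.read_state(): the state, without advancing time (a new reading comes with each control period).
- read_camera(name): name is "scene" or "top" or "wrist"; returns a dict with "image" (384x512x3 uint8, blue, green, red), "K" (3x3 intrinsics, pixels), "D" ([k1, k2, p1, p2, k3] as OpenCV has them; the pictures are not rectified), "extrinsics" (4x4, takes a point from world to camera coordinates); the wrist camera has in their place "mount" (4x4, takes a point from camera to tool coordinates, whose origin is the TCP and whose axes are the flange's). Camera axes: x right, y down, z forward; pixel columns grow to the right and rows downward; lengths in m; the calibration is good to about 2 mm. A picture is of the moment at which its call begins: read the wrist's pose just before it. There is no depth.
- job.close_job(): hands the job in; it is judged then, once.
The state is a dict: "t": time; "q": joint angles; "dq": joint speeds; "joint_torque": joint torques, N m; "tool_pos": TCP position; "orientation": TCP orientation; "force": force on the tool from outside, world axes, zero at the start; "wrist_torque": the same for the moment, N m; "opening": finger opening in m; "gripper_force": force on a finger pad.
Only numpy, scipy, OpenCV 4.12 (cv2) and the standard library are available. Lean on these libraries where they do the work, as an engineer would, in place of code of your own. Each camera call takes 0.05 s, during which the arm holds its last target. There are 200 camera calls.

### The job

Slide the loose carriage with the blue post, nose first, onto the dovetail rail of the screw gauge from the rail's open end, and gently, without forcing it or ramming it, bring it fully home against the red stop. Then turn the black clamp knob clockwise to full tight and let go, with the carriage still home against the stop; leave everything else on the table where it is.

Things in the scene. Friction and masses are not known exactly. Their poses are not given: they have to be found in the camera images.
- carriage: Loose aluminium carriage, 70 (x) x 60 (y) mm, about 0.4 kg, standing on its two jaws. Origin: centre of the jaws' underside; z up, +y is the nose end (goes on first), +x the side with the clamp knob. Jaws z=0 to 17, top plate z=17 to 27. Seated on the rail its origin lies on the rail's middle line, 33 mm above the table.
- carriage_slot (a point): Centre of the roof of the carriage's dovetail slot (17 mm above the carriage's underside). The slot runs along y, open at both ends: 25 wide at the bottom, 42 wide at the roof. Seated, the roof lies on the rail's top.
- carriage_nose (a point): Middle of the nose end face (+y) of the carriage's top plate, 30 mm from its origin along y, 22 mm up: this face meets the red stop.
- post_grip (a point): On the axis of the carriage's blue upright grip post, 52 mm above the carriage's underside: the point to grip. The post is 16 (x) x 24 (y) mm, z=27 to 69, over the carriage's origin; best gripped across the 16 mm, fingers closing along the carriage's x.
- knob (a joint): Turn of the black clamp knob, rad: 0 loose, grows clockwise seen from above, 1.5 is the end of travel (full tight). Starts at 0 to 0.2. Takes about 0.15 Nm, some 0.4 Nm once it bites at about 1 rad, and stays where it is left. It drives a brass gib in the jaw against the rail, which draws the carriage up to 1.2 mm sideways.
- knob_grip (a point): On the knob's vertical axis, 60 mm above the carriage's underside, 64 mm from its origin along x: the point to grip. The knob is an upright bar 14 thick, 36 long, top 74 mm above the underside, on a disc 34 across (top at 33) on a flat ear (top at 27). At joint 0 the bar lies along the carriage's y (fingers close along x); both turn clockwise with the joint.
- gauge: Screw gauge fixed on the table: white base 58 x 190 x 12 mm, a narrow riser and a steel dovetail rail along the gauge's y, from y=-100 (open end) to +100 mm. Origin on the table under the rail's middle, z up. A red stop block 46 x 10 (y) x 18 high stands on the rail's top, centre anywhere from y=+15 to +65: set anew each time, not measured, to be found by feel or eye.
- rail_mouth (a point): Middle of the rail's open end, at the height of its top (50 mm). The rail is 24 wide at its foot (z=34), 40 at its top; its first 12 mm taper, at the very end narrower by 4.5 each side and lower by 2.5. The carriage fits only from this end, moving along the gauge's +y, with 1.2 mm play each side and 2.4 mm upward; it is oiled (friction about 0.16).
- driver: Bystander: blue-handled screwdriver, 170 long, lying (mm). Origin at the centre of its underside (as built).
- screw_cup: Bystander: round steel weight, 60 across, 45 high (mm). Origin at the centre of its underside (as built).
- block_set: Bystander: grey block 50 x 90 x 22 carrying five short coloured pins (mm). Origin at the centre of its underside (as built).
- spare_stop: Bystander: spare red stop block 46 x 14 x 18 lying on the table; not the one on the rail (mm). Origin at the centre of its underside (as built).
- jar: Bystander: jar with a blue cap, 56 across, 75 high (mm). Origin at the centre of its underside (as built).
- ring: Bystander: brass ring, 48 across, 12 high (mm). Origin at the centre of its underside (as built).
Things that resemble listed ones, but are neither listed nor needed, are in the scene too. Of the things like the carriage, leave any that is purple; of the rest the larger one is meant. Several things have the shape of the gauge; the one meant has the colours described above.

How it is judged:
On the way, in this order (a step that is already met when the one before it is completed fails the run):
1. the carriage is threaded at least 30 mm onto the dovetail, knob still loose (x of carriage in the frame of gauge between -0.004 and 0.004 m and z of carriage in the frame of gauge between 0.03 and 0.037 m and angle between the z axis of carriage and the z axis of gauge, either way round below 0.08 rad and angle between the y axis of carriage and the y axis of gauge, either way round below 0.08 rad and y of carriage_nose in the frame of gauge above -0.07 m and value of joint knob below 0.6 rad), for 0.1 s.
2. the carriage is home against the red stop, knob still loose (x of carriage in the frame of gauge between -0.004 and 0.004 m and z of carriage in the frame of gauge between 0.03 and 0.037 m and angle between the z axis of carriage and the z axis of gauge, either way round below 0.08 rad and angle between the y axis of carriage and the y axis of gauge, either way round below 0.08 rad and horizontal distance between carriage_nose and stop_c0 below 0.007 m and value of joint knob below 0.6 rad), for 0.2 s.
At the end, for the whole second after the job is handed in: The carriage sits straight on the dovetail rail with its nose within 2 mm of the red stop, the clamp knob is turned to at least 1.3 rad and holds it (more than 10 N of contact force between carriage and gauge), and all is at rest (x of carriage in the frame of gauge between -0.004 and 0.004 m and z of carriage in the frame of gauge between 0.03 and 0.037 m and angle between the z axis of carriage and the z axis of gauge, either way round below 0.08 rad and angle between the y axis of carriage and the y axis of gauge, either way round below 0.08 rad and horizontal distance between carriage_nose and stop_c0 below 0.007 m and value of joint knob above 1.3 rad and contact force between carriage and gauge above 10 N and linear speed of carriage below 0.01 m/s); the robot touches nothing.
It fails at once if the carriage is forced along: more than 40 N of contact force in all between carriage and gauge before it is home (nose over 2 mm from the stop) with the knob loose (below 0.6 rad) (contact force between carriage and gauge above 40 N and value of joint knob below 0.6 rad and not (horizontal distance between carriage_nose and stop_c0 below 0.007 m)).
It fails at once if the carriage is rammed or pressed against the red stop with more than 25 N (contact force between carriage and stop_c0 above 25 N).
It fails at once if a bystander is moved by more than 30 mm (distance of any of driver, screw_cup, block_set, spare_stop, jar, ring from where it was at the start of the episode above 0.03 m).
It also fails if it takes over 70 s, if anything falls off the work surface, if the arm or the gripper's body presses on something with over 40 N, if the wrist force passes 120 N, or if a joint passes its speed limit or range.

## Working session

There is one attempt and no reset: what is moved stays moved. The work goes in short steps, Python scripts to look and compute and a shell command to move; the robot and the scene stay as the last step left them, time stands still between calls to the robot, and variables do not carry over. Pictures are saved under pics/ and viewed, at most 10 in all, crops included, and the job is handed in when it is done.

```bash
ls; mkdir -p pics; python3 - <<'E'
from plant import robot, read_camera
import cv2,pickle
s=robot.read_state();print(s)
for n in("scene","top"):
    c=read_camera(n);cv2.imwrite(f"pics/{n}0.png",c["image"]);pickle.dump(c,open(f"{n}.pkl","wb"));print(n,c["K"],c["D"],c["extrinsics"])
E
```

```text
pics
{'t': 0.0, 'q': array([ 1.11461131e+00,  1.31177728e-01,  1.48926980e+00, -5.57248531e-06,
        1.52302791e+00, -8.54125204e-02]), 'dq': array([-2.52036278e-04, -9.00939790e-04, -2.47781720e-04, -4.36944599e-05,
        2.32465292e-03,  4.18436321e-04]), 'joint_torque': array([-1.39107860e-04, -5.59846795e+01, -4.91747618e+01,  7.68121378e-02,
        3.56419827e-02, -1.85162667e-04]), 'tool_pos': array([0.21713281, 0.55871021, 0.21758279]), 'orientation': array([-5.78985262e-01, -3.08727093e+00,  2.85157885e-03]), 'force': array([0.14179482, 0.17807293, 1.11920647]), 'wrist_torque': array([ 0.02803218, -0.0131774 , -0.03075601]), 'gripper_force': 0.0, 'opening': 0.09310042659160389}
scene [[375.58347242   0.         252.96475056]
 [  0.         375.58347242 191.11263251]
 [  0.           0.           1.        ]] [-0.09754275  0.          0.          0.          0.        ] [[ 0.43276609  0.90150231  0.00266448 -0.17053521]
 [ 0.74173747 -0.35438803 -0.56941605 -0.354502  ]
 [-0.51238563  0.2484003  -0.82204517  1.3249737 ]
 [ 0.          0.          0.          1.        ]]
top [[420.84884252   0.         259.41133806]
 [  0.         420.84884252 188.14841083]
 [  0.           0.           1.        ]] [-0.04995906  0.          0.          0.          0.        ] [[-0.0029929  -0.9998948  -0.01419268 -0.03885528]
 [-0.98377332  0.00549011 -0.17933185  0.50276627]
 [ 0.17939091  0.01342566 -0.98368626  1.08447009]
 [ 0.          0.          0.          1.        ]]
```

View pics/top0.png

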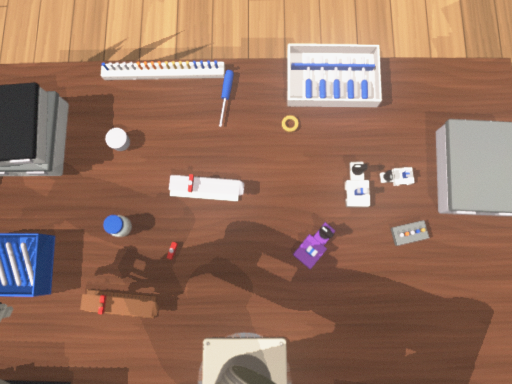

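View pics/scene0.png

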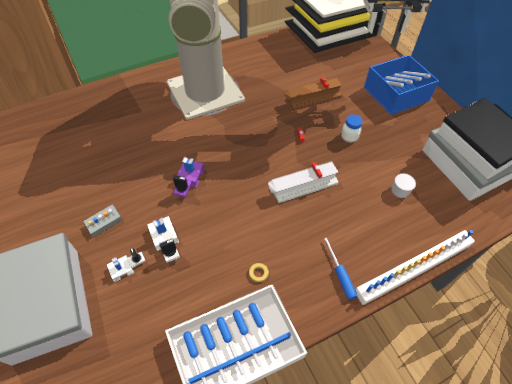

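Candidates (top view): the purple carriage (317,246) is excluded, white large (358,186), white small (398,177). Gauges: white with red stop (206,188), brown (120,303). I choose the large white carriage and the white gauge, and check both in one close crop.

```bash
python3 - <<'E'
import cv2,numpy as np
t=cv2.imread("pics/top0.png");s=cv2.imread("pics/scene0.png")
def crop(i,u0,v0,w,h,k):return cv2.resize(i[v0:v0+h,u0:u0+w],None,fx=k,fy=k,interpolation=cv2.INTER_CUBIC)
a=np.hstack([crop(t,160,160,100,58,4),crop(t,335,150,100,58,4)])
b=np.hstack([crop(s,260,150,100,75,4),crop(s,100,210,100,75,4)])
cv2.imwrite("pics/crop1.png",np.vstack([a,b]))
E
```

```text
(no output)
```

View pics/crop1.png

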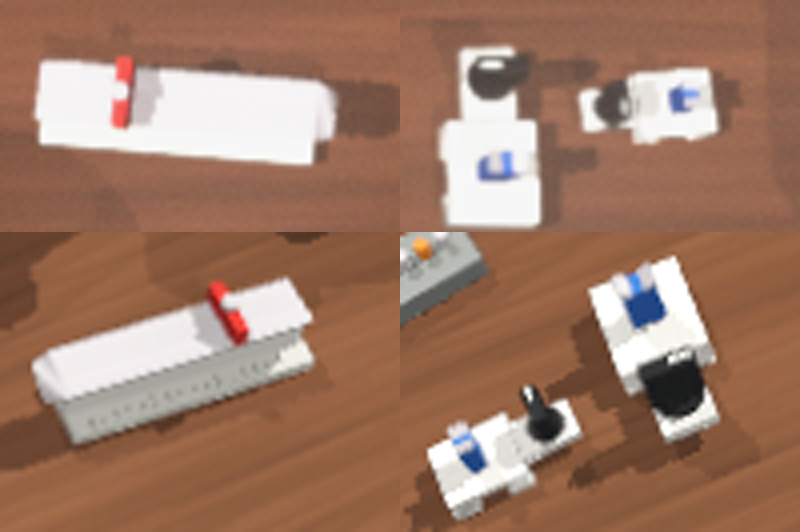

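The crop confirms the picks. The carriage has its knob side up in the image (world +x), so its nose points to world +y. The white gauge's tapered open end is at the right (-y), with the red stop toward the left.

```bash
cat > h.py <<'E'
import numpy as np,cv2,pickle
from scipy.spatial.transform import Rotation as R
def cam2world(c,s=None):
    if "extrinsics" in c: return np.linalg.inv(c["extrinsics"])
    T=np.eye(4);T[:3,:3]=R.from_rotvec(s["orientation"]).as_matrix();T[:3,3]=s["tool_pos"]
    return T@c["mount"]
def ray(c,uv,z,s=None):
    W=cam2world(c,s);p=cv2.undistortPoints(np.float64(uv).reshape(-1,1,2),c["K"],c["D"])[:,0]
    d=np.c_[p,np.ones(len(p))]@W[:3,:3].T;o=W[:3,3]
    return o+d*((z-o[2])/d[:,2])[:,None]
def proj(c,P,s=None):
    E=np.linalg.inv(cam2world(c,s))
    return cv2.projectPoints(np.float64(P).reshape(-1,1,3),cv2.Rodrigues(E[:3,:3])[0],E[:3,3],c["K"],c["D"])[0][:,0]
E
python3 - <<'E'
from h import *
t=pickle.load(open("top.pkl","rb"));s=pickle.load(open("scene.pkl","rb"))
np.set_printoptions(precision=4,suppress=True)
def T(l,o):return np.array([[o[0]+a/4,o[1]+b/4] for a,b in l])
print("car plate",ray(t,T([(45,120),(138,120),(140,226),(46,226)],(335,150)),.027))
print("stop top",ray(t,T([(117,57),(133,57),(128,127),(113,127)],(160,160)),.068))
print("scene car plate",ray(s,T([(192,58),(275,25),(315,125),(230,163)],(100,210)),.027))
print("scene rail far",ray(s,T([(290,48),(312,90)],(260,150)),.05))
print("scene rail near",ray(s,T([(35,128),(65,173)],(260,150)),.05))
print("scene stop top",ray(s,T([(208,55),(218,50),(248,100),(236,110)],(260,150)),.068))
print(cam2world(t)[:3,3])
E
```

```text
car plate [[ 0.5272 -0.2784  0.027 ]
 [ 0.5269 -0.3422  0.027 ]
 [ 0.4538 -0.3399  0.027 ]
 [ 0.4541 -0.2762  0.027 ]]
stop top [[0.537  0.1449 0.068 ]
 [0.5369 0.1342 0.068 ]
 [0.4898 0.1363 0.068 ]
 [0.4898 0.1463 0.068 ]]
scene car plate [[ 0.4563 -0.3379  0.027 ]
 [ 0.4557 -0.2797  0.027 ]
 [ 0.5381 -0.2803  0.027 ]
 [ 0.5405 -0.3383  0.027 ]]
scene rail far [[0.5003 0.2034 0.05  ]
 [0.5394 0.1968 0.05  ]]
scene rail near [[0.4846 0.0047 0.05  ]
 [0.5269 0.0059 0.05  ]]
scene stop top [[0.4919 0.1366 0.068 ]
 [0.491  0.1453 0.068 ]
 [0.5379 0.1412 0.068 ]
 [0.5417 0.1292 0.068 ]]
[ 0.2999 -0.0562  1.1564]
```

```bash
python3 - <<'E'
from h import *
from plant import robot,read_camera
np.set_printoptions(precision=4,suppress=True)
s=robot.read_state();print(R.from_rotvec(s["orientation"]).as_matrix())
c=read_camera("wrist");print(c["mount"],c["K"],c["D"]);cv2.imwrite("pics/w0.png",c["image"])
E
```

```text
[[-0.932   0.3624 -0.0007]
 [ 0.3624  0.932  -0.0015]
 [ 0.0001 -0.0016 -1.    ]]
[[ 0.0001 -0.9559 -0.2937  0.0817]
 [ 1.     -0.0002  0.0012 -0.0009]
 [-0.0012 -0.2937  0.9559 -0.1652]
 [ 0.      0.      0.      1.    ]] [[287.096    0.     256.6622]
 [  0.     287.096  189.4991]
 [  0.       0.       1.    ]] [-0.0452  0.      0.      0.      0.    ]
```

```bash
python3 -m inch '[35,-38,0,-7,40,50,-76,0,-14,40,68,-112,0,-21,40,85,-148,0,-28,40,102,-184,0,-35,40,120,-220,0,-42,40,137,-256,0,-49,40,155,-292,0,-56,40,172,-328,0,-63,40,190,-360,0,-69,40]' && python3 -m inch '[17,-34,0,0,40,34,-68,0,0,40,50,-102,0,0,40,66,-136,0,0,40,83,-169,0,0,40,93,-169,0,0,40,93,-169,0,0,40,93,-169,0,0,40]'; python3 - <<'E'
from h import *
from plant import robot,read_camera
s=robot.read_state();print(s["t"],s["tool_pos"],s["orientation"])
c=read_camera("wrist");pickle.dump((c,s),open("w1.pkl","wb"));cv2.imwrite("pics/w1.png",cv2.resize(c["image"],(800,600),interpolation=cv2.INTER_CUBIC))
E
```

```text
t: 0.98
tool_pos: [0.4076, 0.197, 0.2186]
orientation: [2.233, 2.209, -0.0]
force: [0.1, 0.1, -0.2]
opening: 0.0376
gripper_force: 0.0
t: 1.65
tool_pos: [0.5001, 0.03, 0.2181]
orientation: [-2.227, -2.215, 0.001]
force: [-0.2, 0.2, 1.1]
opening: 0.0371
gripper_force: 0.0
1.65 [0.50012471 0.03003183 0.21813995] [-2.22659247e+00 -2.21459891e+00  1.07746027e-03]
```

View pics/w1.png

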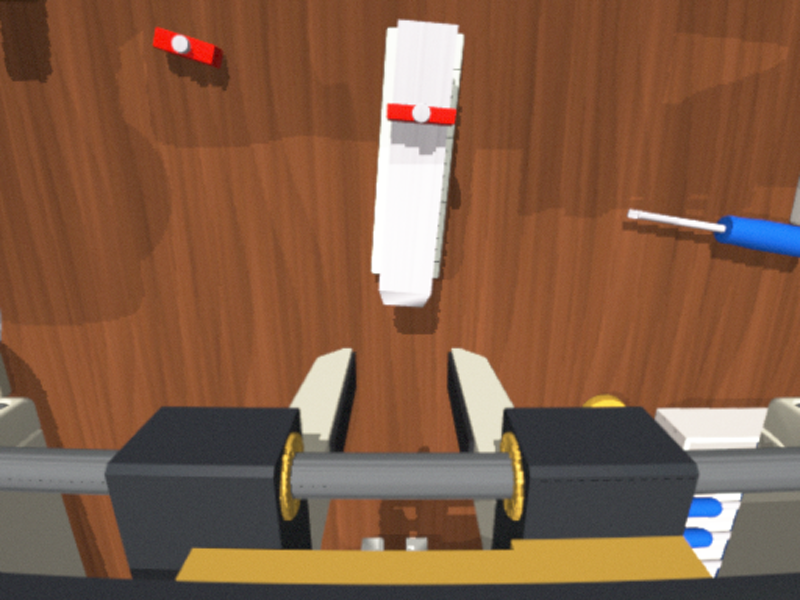

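```bash
cat > fitg.py <<'E'
from h import *
from scipy.optimize import least_squares
def fit(c,s,mod,uv,x0):
    mod=np.array(mod)/1000
    def pos(p):
        r=np.array([[np.cos(p[2]),-np.sin(p[2])],[np.sin(p[2]),np.cos(p[2])]])
        return np.c_[mod[:,:2]@r.T+p[:2],mod[:,2]]
    f=lambda p:(proj(c,pos(p),s)-uv).ravel()
    r=least_squares(f,x0,x_scale=[.01,.01,.05],loss="soft_l1");return r.x,r.fun.reshape(-1,2)
E
python3 - <<'E'
from fitg import *
np.set_printoptions(precision=4,suppress=True)
c,s=pickle.load(open("w1.pkl","rb"))
uv=np.array([(398,20),(459,25),(380,290),(435,292),(388,303),(424,306)])*.64
x,r=fit(c,s,[(-20,100,50),(20,100,50),(-20,-88,50),(20,-88,50),(-15.5,-100,47.5),(15.5,-100,47.5)],uv,[.51,.1,-.07])
print(x,np.degrees(x[2]));print(r)
m=[x[0]+.1*np.sin(x[2]),x[1]-.1*np.cos(x[2])];print("mouth",m)
P=ray(c,np.array([(387,103),(455,108),(455,124),(388,118)])*.64,.068,s);print(P)
d=P.mean(0)[:2]-x[:2];R2=np.array([[np.cos(x[2]),np.sin(x[2])],[-np.sin(x[2]),np.cos(x[2])]]);print("stop in gauge",R2@d, np.degrees(np.arctan2(*(P[1]-P[0])[1::-1])))
E
```

```text
[ 0.5117  0.1005 -0.0769] -4.407427535974873
[[ 0.3669 -0.8166]
 [-0.3097 -0.8508]
 [ 0.9761 -0.0067]
 [-1.2775  0.9831]
 [-0.9821  0.7058]
 [ 1.089   0.4987]]
mouth [np.float64(0.5039869262983158), np.float64(0.0007622391542329021)]
[[0.4916 0.1469 0.068 ]
 [0.5362 0.1437 0.068 ]
 [0.5364 0.1337 0.068 ]
 [0.4921 0.1376 0.068 ]]
stop in gauge [-0.0007  0.0401] -4.1582622766167425
```

```bash
python3 -m inch '[-1,-41,0,0,40,-2,-82,0,0,40,-3,-123,0,0,40,-4,-164,0,0,40,-5,-205,0,0,40,-6,-246,0,0,40,-7,-285,0,0,40,-8,-300,0,0,40,-8,-300,0,0,40,-8,-300,0,0,40]'; python3 - <<'E'
from h import *
from plant import robot,read_camera
s=robot.read_state();print(s["t"],s["tool_pos"],s["orientation"])
c=read_camera("wrist");pickle.dump((c,s),open("w2.pkl","wb"));cv2.imwrite("pics/w2.png",cv2.resize(c["image"],(800,600),interpolation=cv2.INTER_CUBIC))
E
```

```text
t: 2.53
tool_pos: [0.4923, -0.2688, 0.2184]
orientation: [-2.226, -2.216, -0.001]
force: [-0.2, -0.2, -0.3]
opening: 0.037
gripper_force: 0.0
2.5333 [ 0.4922948  -0.26879241  0.21841158] [-2.22569220e+00 -2.21566513e+00 -6.01171307e-04]
```

View pics/w2.png

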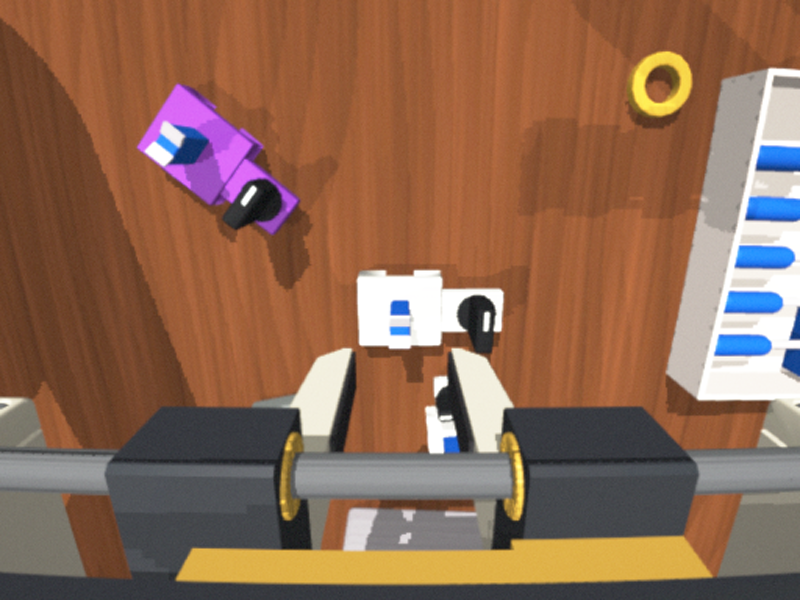

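The picture shows the white carriage plate with corners near (359,277), (441,276), (442,346), (359,345). The knob is at (478,315) and the small white look-alike at (442,420), just behind it.

```bash
python3 - <<'E'
from fitg import *
np.set_printoptions(precision=4,suppress=True)
c,s=pickle.load(open("w2.pkl","rb"))
uv=np.array([(359,277),(441,276),(442,346),(359,345)])*.64
x,r=fit(c,s,[(-35,30,27),(35,30,27),(35,-30,27),(-35,-30,27)],uv,[.491,-.309,0])
print(x,np.degrees(x[2]));print(r)
# post top corners & knob check
k=np.array([[-8,12,69],[8,12,69],[8,-12,69],[-8,-12,69],[64,18,74],[64,-18,74],[64,0,33]])/1000;r2=R.from_euler("z",x[2]).as_matrix()
print(proj(c,k@r2.T+[x[0],x[1],0],s)/.64)
print("small one z~20:",ray(c,np.array([(442,378),(427,407),(460,450)])*.64,.02,s))
E
```

```text
[ 0.4917 -0.3103 -0.0016] -0.09381207147504503
[[-0.9292  0.1674]
 [ 1.1594  0.6506]
 [-0.5806 -0.8882]
 [ 0.4644 -0.0995]]
[[389.4347 314.8181]
 [410.9758 314.7564]
 [410.8535 344.6287]
 [389.7644 344.6889]
 [487.9159 309.0038]
 [485.2926 354.3157]
 [477.5485 313.8414]]
small one z~20: [[ 0.5289 -0.3758  0.02  ]
 [ 0.5158 -0.4054  0.02  ]
 [ 0.5479 -0.4522  0.02  ]]
```

```bash
python3 -m inch '[0,-30,-20,0,40,0,-40,-60,0,40,0,-40,-100,0,40,0,-40,-135,0,40,0,-40,-160,0,40,0,-40,-175,0,40,0,-40,-185,0,40,0,-40,-185,0,40,0,-40,-185,0,40]' 20 && python3 -m inch '[0,0,0,0,10,0,0,0,0,10,0,0,0,0,10,0,0,0,0,10,0,0,0,0,10,0,0,0,0,10]' 20 && python3 -m inch '[0,0,4,0,10,0,0,10,0,10,0,0,10,0,10,0,0,10,0,10]'
```

```text
t: 3.33
tool_pos: [0.4931, -0.3086, 0.0342]
orientation: [2.224, 2.219, 0.0]
force: [-0.1, 0.5, -0.5]
opening: 0.0372
gripper_force: 0.0
t: 3.83
tool_pos: [0.4928, -0.3103, 0.0349]
orientation: [2.226, 2.215, 0.0]
force: [-1.5, 0.5, 6.8]
opening: 0.0156
gripper_force: 20.0
t: 4.17
tool_pos: [0.4926, -0.3099, 0.044]
orientation: [2.226, 2.216, 0.0]
force: [-0.4, 0.3, -3.4]
opening: 0.0161
gripper_force: 20.0
```

```bash
python3 -m inch '[0,0,20,0,10,0,10,40,-1,10,2,40,60,-2,10,3,75,60,-3,10,4,110,60,-4,10,5,145,60,-4.4,10,6,180,60,-4.4,10,7,215,60,-4.4,10,7,245,60,-4.4,10,7,251,60,-4.4,10]' && python3 -m inch '[0,0,-15,0,10,0,0,-35,0,10,0,0,-35,0,10,0,0,-35,0,10]'; python3 - <<'E'
from h import *
from plant import robot,read_camera
s=robot.read_state();print(s["t"],s["tool_pos"],s["orientation"],s["force"])
c=read_camera("wrist");pickle.dump((c,s),open("w3.pkl","wb"));cv2.imwrite("pics/w3.png",cv2.resize(c["image"][:300],(800,469),interpolation=cv2.INTER_CUBIC))
E
```

```text
t: 5.0
tool_pos: [0.4988, -0.0544, 0.1032]
orientation: [-2.305, -2.132, -0.001]
force: [-0.7, -0.1, -3.5]
opening: 0.0159
gripper_force: 20.0
t: 5.33
tool_pos: [0.4979, -0.0587, 0.0674]
orientation: [-2.308, -2.128, 0.003]
force: [0.6, -0.1, -2.8]
opening: 0.016
gripper_force: 20.0
5.3333 [ 0.49785545 -0.05867751  0.06736828] [-2.30757788 -2.12750681  0.00339314] [ 0.58842956 -0.0559973  -2.83195662]
```

View pics/w3.png

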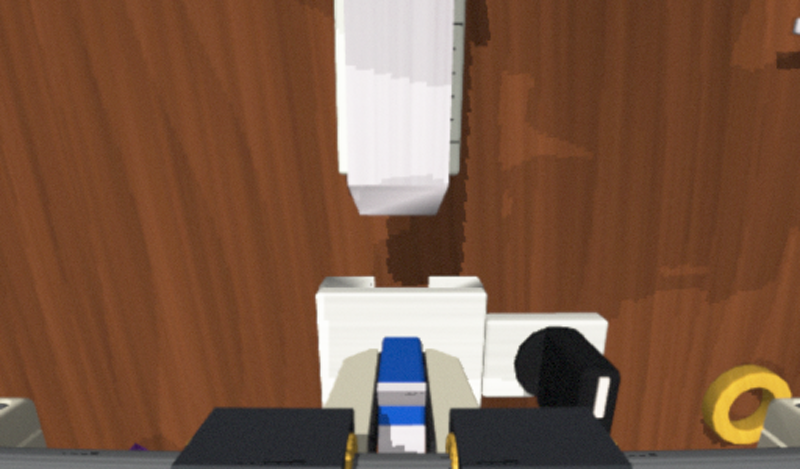

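The view shows the plate's nose edge from (318,291) to (485,291), level in the image, with the rail tip from (361,215) to (438,215) and its taper start at about (348,186) and (449,186). Now I work out the lateral error.

```bash
python3 - <<'E'
from fitg import *
np.set_printoptions(precision=4,suppress=True)
c,s=pickle.load(open("w3.pkl","rb"))
zc=s["tool_pos"][2]-.0349
f=.64
n=ray(c,np.array([(318,291),(485,291)])*f,zc+.027,s);print("nose",n,n.mean(0),np.linalg.norm(n[1]-n[0]),np.degrees(np.arctan2(*(n[1]-n[0])[1::-1])))
t=ray(c,np.array([(361,215),(438,215)])*f,.0475,s);print("tip",t,t.mean(0))
k=ray(c,np.array([(348,186),(449,186)])*f,.05,s);print("shoulder",k,k.mean(0))
e=ray(c,np.array([(344,1),(454,1)])*f,.05,s);print("far",e,e.mean(0))
d=(e.mean(0)-k.mean(0));print("yaw",np.degrees(np.arctan2(-d[0],d[1])))
a=np.radians(-4.4);u=np.array([np.cos(a),np.sin(a)]);
for q in(t,k,e):print("lateral rail - carriage mm",1e3*(q.mean(0)-n.mean(0))[:2]@u)
M=R.from_rotvec(s["orientation"]).as_matrix();print("tool y yaw",np.degrees(np.arctan2(M[1,1],M[0,1])),"tool z",M[:,2])
E
```

```text
nose [[ 0.467  -0.0259  0.0595]
 [ 0.534  -0.0313  0.0595]] [ 0.5005 -0.0286  0.0595] 0.0672532984724345 -4.60256385484392
tip [[ 0.4863  0.0016  0.0475]
 [ 0.5178 -0.0009  0.0475]] [0.502  0.0003 0.0475]
shoulder [[0.4826 0.0137 0.05  ]
 [0.5226 0.0105 0.05  ]] [0.5026 0.0121 0.05  ]
far [[0.4884 0.0791 0.05  ]
 [0.528  0.0758 0.05  ]] [0.5082 0.0774 0.05  ]
yaw -4.879589790761832
lateral rail - carriage mm -0.7107148431498522
lateral rail - carriage mm -1.0362434598545087
lateral rail - carriage mm -0.4871362711270926
tool y yaw -4.649993618058461 tool z [-0.0036  0.0007 -1.    ]
```

```bash
python3 - <<'E'
from fitg import *
np.set_printoptions(precision=4,suppress=True)
c,s=pickle.load(open("w3.pkl","rb"))
m=np.array([(-35,30,27),(35,30,27),(-35,30,0),(35,30,0),(-12.5,30,0),(12.5,30,0)])/1000
uv=np.array([(318,291),(485,291),(320,278),(484,278),(374,278),(429,278)])*.64
r0=R.from_euler("z",-4.6,degrees=True).as_matrix()
g=lambda p:(proj(c,(m@r0.T)+p,s)-uv).ravel()
r=least_squares(g,[.498,-.058,.033]);print(r.x,r.fun.reshape(-1,2),s["tool_pos"]-r.x)
img=cv2.resize(c["image"],None,fx=4,fy=4,interpolation=cv2.INTER_CUBIC)
cv2.imwrite("pics/crop3.png",img[650:1130,700:1500])
E
```

```text
[ 0.4981 -0.0591  0.0337] [[-2.389   1.5764]
 [ 2.5565  1.5731]
 [ 3.3877 -0.8862]
 [-3.7875 -0.8975]
 [ 0.2223 -0.9041]
 [-0.0144 -0.9082]] [-0.0003  0.0005  0.0337]
```

View pics/crop3.png

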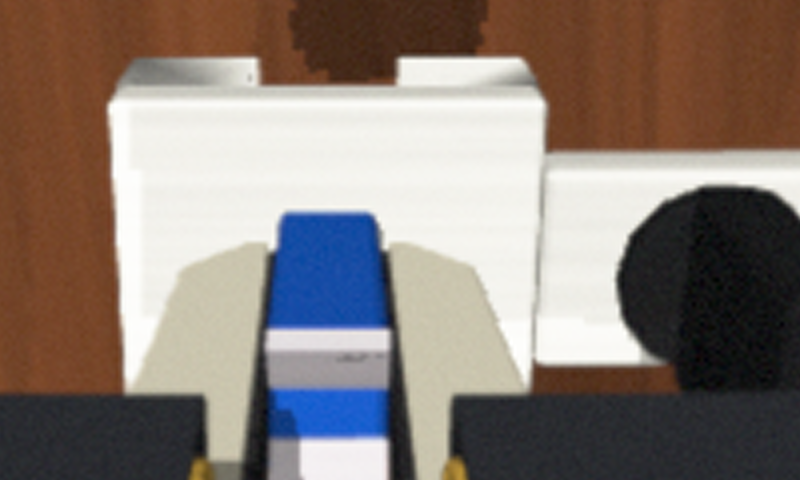

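```bash
python3 -m inch '[-0.7,0,1,0,10,-0.3,5,1,0,10,0.1,10,1,0,10,0.5,15,1,0,10,0.9,20,1,0,10,1.3,25,1,0,10,1.7,30,1,0,10,2.1,35,1,0,10,2.3,38,1,0,10,2.3,38,1,0,10]'
```

```text
t: 6.22
tool_pos: [0.5011, -0.0199, 0.0692]
orientation: [-2.308, -2.13, 0.001]
force: [-1.7, 0.9, -4.4]
opening: 0.0159
gripper_force: 20.0
```

```bash
python3 -m inch '[0.2,2.5,0,0,10,0.4,5,0,0,10,0.6,7.5,0,0,10,0.8,10,0,0,10,1,12.5,0,0,10,1.2,15,0,0,10,1.2,15,0,0,10]'; python3 -c "
from plant import robot
s=robot.read_state();print(s['force'],s['wrist_torque'])"
```

```text
t: 6.8
tool_pos: [0.5017, -0.0052, 0.0688]
orientation: [-2.308, -2.128, 0.002]
force: [-3.9, 0.9, -5.8]
opening: 0.0157
gripper_force: 20.0
[-3.86635049  0.90096932 -5.75404557] [0.02182025 1.140737   0.10954697]
```

```bash
python3 -m inch '[-0.6,0,-0.6,0,10,-0.4,2.5,-0.6,0,10,-0.2,5,-0.6,0,10,0,7.5,-0.6,0,10,0.2,10,-0.6,0,10,0.4,12.5,-0.6,0,10,0.6,15,-0.6,0,10,0.8,17.5,-0.6,0,10,1,20,-0.6,0,10,1,20,-0.6,0,10]'; python3 -c "
from plant import robot
s=robot.read_state();print(s['force'],s['wrist_torque'])"
```

```text
t: 7.63
tool_pos: [0.5033, 0.0148, 0.0686]
orientation: [-2.309, -2.129, 0.001]
force: [-5.1, 0.8, -6.3]
opening: 0.0159
gripper_force: 20.0
[-5.05547199  0.77731543 -6.33794961] [0.14556341 1.06568808 0.00948595]
```

```bash
python3 -m inch '[-0.8,0,-0.6,0,10,-0.5,4,-0.6,0,10,-0.2,8,-0.6,0,10,0.1,12,-0.6,0,10,0.4,16,-0.6,0,10,0.7,20,-0.6,0,10,1,24,-0.6,0,10,1.3,28,-0.6,0,10,1.6,32,-0.6,0,10,1.6,32,-0.6,0,10]'; python3 -c "
from plant import robot
s=robot.read_state();print(s['force'],s['wrist_torque'])"
```

```text
t: 8.47
tool_pos: [0.5059, 0.0472, 0.0687]
orientation: [2.309, 2.13, 0.001]
force: [-1.2, 1.0, -4.6]
opening: 0.016
gripper_force: 20.0
[-1.17699231  1.01326221 -4.55005549] [ 0.08214701  0.40129725 -0.08377997]
```

```bash
python3 -m inch '[0.3,4,0,0,10,0.6,8,0,0,10,0.9,12,0,0,10,1.2,16,0,0,10,1.5,20,0,0,10,1.8,24,0,0,10,2.1,28,0,0,10,2.4,32,0,0,10,2.9,38,0,0,10,3.1,41,0,0,10]'; python3 -m inch '[0.1,2,0,0,10,0.1,2,0,0,10,0.1,2,0,0,10]';python3 - <<'E'
from h import *
from plant import robot,read_camera
s=robot.read_state();print(s["t"],s["tool_pos"],s["force"])
c=read_camera("wrist");pickle.dump((c,s),open("w4.pkl","wb"))
img=cv2.resize(c["image"],None,fx=4,fy=4,interpolation=cv2.INTER_CUBIC)
cv2.imwrite("pics/crop4.png",img[500:1100,700:1500])
E
```

```text
t: 9.3
tool_pos: [0.5087, 0.088, 0.0685]
orientation: [-2.309, -2.13, -0.0]
force: [0.4, 0.3, -3.8]
opening: 0.016
gripper_force: 20.0
t: 9.55
tool_pos: [0.5087, 0.0893, 0.0684]
orientation: [2.309, 2.13, -0.0]
force: [0.1, 0.3, -3.4]
opening: 0.0156
gripper_force: 20.0
9.55 [0.50868326 0.08930968 0.06841071] [ 0.14535222  0.29531747 -3.3959547 ]
```

View pics/crop4.png

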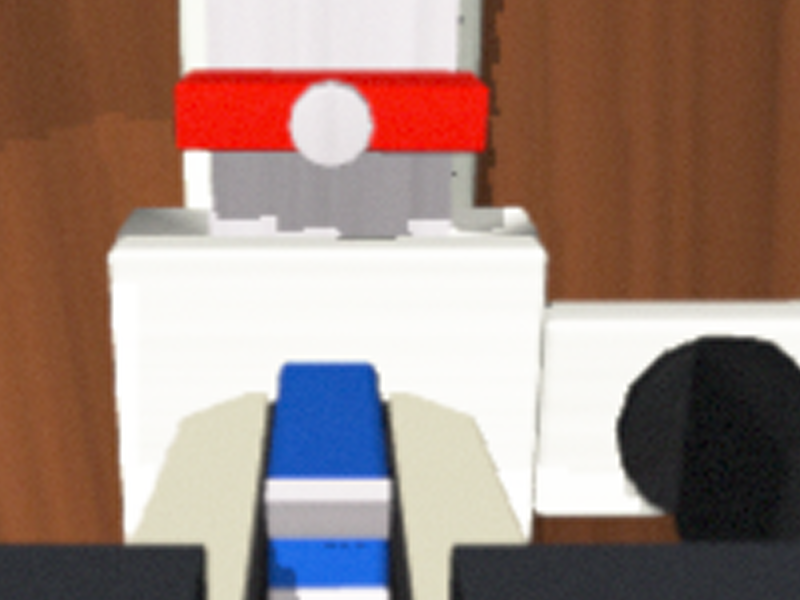

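The stop's near face is at about crop row 150 and the nose edge at row 248, so the gap is about 15 mm (estimate 16). I advance 10 mm and then creep.

```bash
python3 -m inch '[0.2,2.5,0,0,10,0.4,5,0,0,10,0.6,7.5,0,0,10,0.8,10,0,0,10,0.8,10,0,0,10,0.8,10,0,0,10]' && for i in 1; do python3 -m inch '[0,0.5,0,0,10,0,1,0,0,10,0.1,1.5,0,0,10,0.1,2,0,0,10,0.1,2,0,0,10]'; done
```

```text
t: 10.1
tool_pos: [0.5095, 0.0994, 0.0684]
orientation: [2.309, 2.13, -0.0]
force: [-0.6, 0.3, -3.4]
opening: 0.0158
gripper_force: 20.0
t: 10.52
tool_pos: [0.5096, 0.1013, 0.0684]
orientation: [-2.31, -2.13, -0.0]
force: [0.6, -0.4, -4.1]
opening: 0.0157
gripper_force: 20.0
```

```bash
python3 -m inch '[0,0.5,0,0,10,0.1,1,0,0,10,0.1,1,0,0,10,0.1,1,0,0,10]' | grep -E 'pos|force'
```

```text
tool_pos: [0.5097, 0.1022, 0.0684]
force: [-0.5, -0.2, -3.3]
gripper_force: 20.0
```

```bash
python3 -m inch '[0,0.4,0,0,10,0.1,0.8,0,0,10,0.1,1,0,0,10,0.1,1,0,0,10]' | grep -E 'pos|force'
```

```text
tool_pos: [0.5098, 0.1033, 0.0685]
force: [0.8, -0.3, -3.6]
gripper_force: 20.0
```

```bash
python3 -m inch '[0,0.3,0,0,10,0.1,0.6,0,0,10,0.1,0.6,0,0,10,0.1,0.6,0,0,10]' | grep -E 'pos|force'
```

```text
tool_pos: [0.5099, 0.1038, 0.0684]
force: [0.4, 0.1, -3.7]
gripper_force: 20.0
```

```bash
python3 -m inch '[0,0.3,0,0,10,0.1,0.6,0,0,10,0.1,0.6,0,0,10,0.1,0.6,0,0,10]' | grep -E 'pos|force'
```

```text
tool_pos: [0.51, 0.1044, 0.0684]
force: [0.5, 0.0, -3.8]
gripper_force: 20.0
```

```bash
python3 -m inch '[0,0.3,0,0,10,0.1,0.6,0,0,10,0.1,0.6,0,0,10,0.1,0.6,0,0,10]' | grep -E 'pos|force'
```

```text
tool_pos: [0.5101, 0.1051, 0.0684]
force: [-0.3, 0.6, -3.1]
gripper_force: 20.0
```

```bash
python3 -m inch '[0,0.3,0,0,10,0,0.6,0,0,10,0,0.6,0,0,10,0,0.6,0,0,10]' | grep -E 'pos|force'
```

```text
tool_pos: [0.5101, 0.1057, 0.0684]
force: [0.4, -0.2, -3.8]
gripper_force: 20.0
```

```bash
python3 -m inch '[0,0.3,0,0,10,0,0.6,0,0,10,0,0.6,0,0,10,0,0.6,0,0,10]' | grep -E 'pos|force'
```

```text
tool_pos: [0.5101, 0.1062, 0.0685]
force: [-0.8, 0.0, -3.3]
gripper_force: 20.0
```

```bash
python3 -m inch '[0,0.3,0,0,10,0,0.6,0,0,10,0,0.6,0,0,10,0,0.6,0,0,10]' | grep -E 'pos|force'
```

```text
tool_pos: [0.5101, 0.1065, 0.0684]
force: [-0.1, -3.6, -2.6]
gripper_force: 20.0
```

```bash
python3 -m inch '[0,0.3,0,0,10,0,0.6,0,0,10,0,0.6,0,0,10,0,0.6,0,0,10]' | grep -E 'pos|force'
```

```text
tool_pos: [0.5101, 0.1066, 0.0684]
force: [-0.3, -6.6, -2.6]
gripper_force: 20.0
```

```bash
python3 -m inch '[0,0.3,0,0,10,0,0.6,0,0,10,0,0.6,0,0,10,0,0.6,0,0,10]' | grep -E 'pos|force'
```

```text
tool_pos: [0.51, 0.1066, 0.0684]
force: [-1.4, -9.6, -1.4]
gripper_force: 20.0
```

Contact with the stop is at 10 N and the arm's position no longer advances, so the carriage is home. I ease the pressure to about 4 N, release, rise, and go over to the knob.

```bash
python3 -m inch '[0,-0.5,-0.5,0,10,0,-1,-0.8,0,10,0,-1,-0.8,0,10,0,-1,-0.8,0,42,0,-1,-0.8,0,42,0,-1,-0.8,0,42,0,-1,-0.8,0,42]' && python3 -m inch '[0,-1,10,0,42,0,-1,25,0,42,0,-1,40,0,42,0,-1,54,0,42,0,-1,54,0,42,20,-3,54,-5,42,45,-5,54,-5,42,64,-6,54,-5,42,64,-6,54,-5,42,64,-6,54,-5,42]'; python3 - <<'E'
from h import *
from plant import robot,read_camera
s=robot.read_state();print(s["t"],s["tool_pos"],s["orientation"])
c=read_camera("wrist");pickle.dump((c,s),open("w5.pkl","wb"))
img=cv2.resize(c["image"],None,fx=3,fy=3,interpolation=cv2.INTER_CUBIC)
cv2.imwrite("pics/crop5.png",img[350:950,300:1100])
E
```

```text
t: 14.43
tool_pos: [0.5104, 0.1075, 0.0679]
orientation: [2.309, 2.13, 0.002]
force: [0.0, -0.5, -0.7]
opening: 0.0372
gripper_force: 0.0
t: 15.27
tool_pos: [0.5741, 0.1009, 0.1209]
orientation: [-2.4, -2.026, 0.001]
force: [0.8, -0.5, -1.3]
opening: 0.0387
gripper_force: 0.0
15.2667 [0.57412982 0.10092861 0.12094473] [-2.40009877e+00 -2.02598076e+00  1.28422725e-03]
```

View pics/crop5.png

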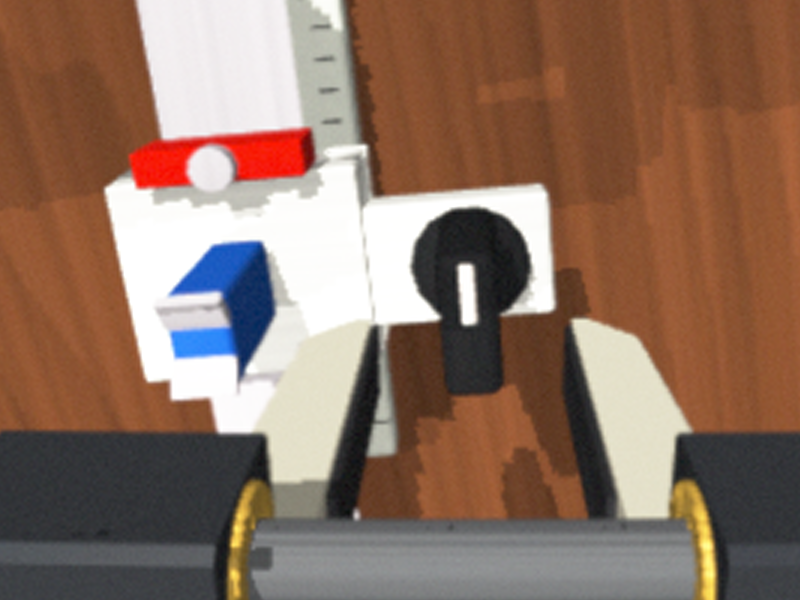

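The carriage nose touches the stop. The knob bar sits centred between the fingers (471 against 472 px) and aligned to within a few degrees, so I descend and grip.

```bash
python3 -m inch '[0,0,-12,0,42,0,0,-24,0,42,0,0,-36,0,42,0,0,-46,0,42,0,0,-46,0,42,0,0,-46,0,42]' && python3 -m inch '[0,0,0,0,10,0,0,0,0,10,0,0,0,0,10,0,0,0,0,10,0,0,0,0,10,0,0,0,0,10]' 45; python3 -c "
from plant import robot
s=robot.read_state();print(s['force'],s['wrist_torque'])"
```

```text
t: 15.82
tool_pos: [0.5729, 0.101, 0.0741]
orientation: [-2.399, -2.026, 0.003]
force: [-0.6, -1.1, 0.6]
opening: 0.0391
gripper_force: 0.0
t: 16.32
tool_pos: [0.5745, 0.1009, 0.0762]
orientation: [2.4, 2.026, 0.001]
force: [0.2, -0.8, 2.3]
opening: 0.0141
gripper_force: 44.3
[ 0.17241325 -0.75280744  2.32361422] [-0.27495711  0.07084159  0.12463564]
```

```bash
python3 -m inch '[0,0,0,-5,10,0,0,0,-10,10,0,0,0,-15,10,0,0,0,-20,10,0,0,0,-25,10,0,0,0,-30,10,0,0,0,-35,10,0,0,0,-40,10,0,0,0,-40,10]' && python3 -c "
from plant import robot
s=robot.read_state();print(s['force'],s['wrist_torque'])"
```

```text
t: 17.07
tool_pos: [0.5746, 0.1009, 0.0762]
orientation: [2.95, 1.077, 0.002]
force: [0.8, -1.0, 3.2]
opening: 0.014
gripper_force: 44.3
[ 0.78638793 -0.97499564  3.20317118] [-0.23542569  0.02788657  0.03629923]
```

```bash
python3 -m inch '[0,0,0,-5,10,0,0,0,-10,10,0,0,0,-15,10,0,0,0,-20,10,0,0,0,-25,10,0,0,0,-30,10,0,0,0,-34,10,0,0,0,-38,10,0,0,0,-38,10]' && python3 -c "
from plant import robot
s=robot.read_state();print(s['force'],s['wrist_torque'])"
```

```text
t: 17.82
tool_pos: [0.5752, 0.1009, 0.0764]
orientation: [3.141, 0.064, 0.004]
force: [3.6, -1.9, 1.4]
opening: 0.0138
gripper_force: 44.3
[ 3.61357933 -1.9149757   1.36538559] [-0.35941487 -0.47886094  0.16809314]
```

```bash
python3 -m inch '[0,0,0,-2,10,0,0,0,-4,10,0,0,0,-5,10,0,0,0,-5,10]' && python3 - <<'E'
from h import *
from plant import robot
s=robot.read_state();print(s['force'],s['wrist_torque'])
M=R.from_rotvec(s["orientation"]).as_matrix();print(np.degrees(np.arctan2(M[1,1],M[0,1])))
E
```

```text
t: 18.15
tool_pos: [0.5752, 0.1009, 0.0763]
orientation: [3.141, -0.069, 0.004]
force: [4.5, -1.2, 3.0]
opening: 0.0138
gripper_force: 44.3
[ 4.50194875 -1.16338949  2.97911133] [-0.38514396 -0.67644699  0.23085197]
-92.4988595034447
```

```bash
python3 -m inch '[0,0,0,0,42,0,0,0,0,42,0,0,0,0,42,0,0,0,0,42,0,0,8,0,42,0,0,20,0,42,0,0,35,0,42,0,0,55,0,42,0,0,75,0,42,0,0,75,0,42]' && python3 -m inch '[0,0,20,6,42,0,0,40,12,42,0,0,60,18,42,0,-10,60,24,42,0,-20,60,30,42,0,-30,60,36,42,0,-40,60,42,42,0,-40,60,42,42,0,-40,60,42,42]'; python3 - <<'E'
from h import *
from plant import robot,read_camera
s=robot.read_state();print(s["t"],s["tool_pos"])
c=read_camera("wrist");pickle.dump((c,s),open("w6.pkl","wb"))
img=cv2.resize(c["image"],(800,600),interpolation=cv2.INTER_CUBIC)
cv2.imwrite("pics/w6.png",img)
E
```

```text
t: 18.98
tool_pos: [0.5772, 0.1014, 0.1571]
orientation: [-3.14, 0.072, -0.013]
force: [0.1, -0.7, 1.1]
opening: 0.039
gripper_force: 0.0
t: 19.73
tool_pos: [0.5741, 0.0609, 0.2109]
orientation: [-2.96, -1.052, -0.001]
force: [-1.1, -0.2, 0.3]
opening: 0.0394
gripper_force: 0.0
19.7333 [0.57410713 0.06088366 0.21089103]
```

View pics/w6.png

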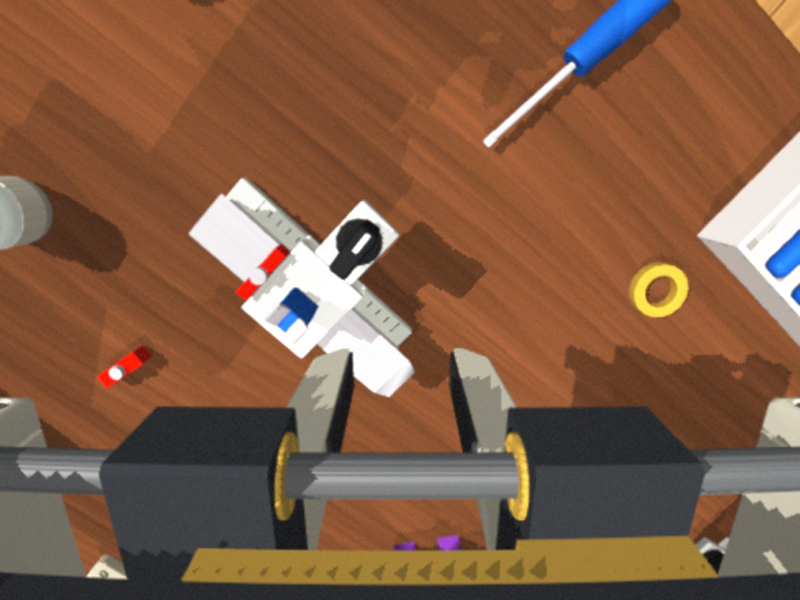

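The nose is against the stop, and the knob bar now lies along the carriage's x, its stripe running from (353,250) to (368,236). A quick numeric check of the bar's angle comes before handing in.

```bash
python3 - <<'E'
from h import *
c,s=pickle.load(open("w6.pkl","rb"))
g=cv2.resize(c["image"],(800,600)).astype(int)[225:262,335:385]
ys,xs=np.where(g.min(2)>150)
# restrict to the stripe: bright pixels connected near its middle
m=(g.min(2)>150).astype(np.uint8);n,l=cv2.connectedComponents(m);k=l[18,25] or l[17,26] or l[19,24]
ys,xs=np.where(l==k);print(k,len(xs))
P=ray(c,np.c_[xs+335.,ys+225.]*.64,.107,s)[:,:2]*1000
w,v=np.linalg.eigh(np.cov(P.T));d=v[:,1]*np.sign(v[0,1]);print("bar yaw deg",np.degrees(np.arctan2(d[1],d[0])),w**.5,"loose would be 85.4, tight ~ -0.5-...: joint=", (85.4-np.degrees(np.arctan2(d[1],d[0])))/57.3)
E
```

```text
3 157
bar yaw deg -0.5047301895922057 [1.16384109 4.1169353 ] loose would be 85.4, tight ~ -0.5-...: joint= 1.4992099509527437
```

Knob angle is about 1.50 rad, which is full tight.

```bash
python3 -c "
from plant import job
print(job.close_job())"
```

```text
the job is handed in; nothing more can be done
None
```

The job is handed in: the carriage is home against the red stop (about 10 N at contact), the clamp knob measures about 1.50 rad (full tight) and the gripper is clear; no other object was touched on purpose, and no pass/fail verdict came back.

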